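Park the loaded tapping bar heavy end down

ROBOT

A 6-joint arm with a two-finger parallel gripper is mounted at the origin on a cart in front of the work surface, level with it; the furniture and walls round the work are solid. World frame = base frame: x ahead of the robot, y to its left, z up, the work surface at z = 0. Lengths are in m, angles in rad, forces in N, time in s.
With the tool pointing down it reaches from about 0.35 to 0.725 m from the base axis. Payload 6 kg.
Tool frame: the origin (TCP) lies at the very end of the fingers, on their centre line; the grasp point (between the pads) lies 19 mm behind it; z points along the fingers, x is the direction in which the jaws open and shut, and the axes are right-handed (so a half turn about z gives the same grasp; the last joint's range is limited). The gripper opens to 85 mm and grips with 20 to 120 N. Pads are 22 mm wide; open, the fingers measure 114 mm over their backs; the gripper's body (76 mm by 85 mm) begins 54 mm behind the grasp point. The pads swing forward as they close: fully open they stand 13 mm farther back than shut.
Start: joints at [1.651, 0.04, 0.085, 0, -1.615, -0.334], TCP at [0.151, 0.581, 0.231] pointing down, gripper open.
Joint ranges: [-2.56, 2.56], [-1.29, 2.01], [-1.08, 1.49], [-3.29, 1.98], [-2.81, -0.18], [-2.99, 2.99]. Speed limits (rad/s): [2.57, 2.57, 3.01, 3.14, 3.14, 3.14].

INTERFACE

Orientations are given as [roll, pitch, yaw] about the fixed x, y, z axes, in that order (R = Rz(yaw) Ry(pitch) Rx(roll)).
In Python, from plant import get_obs, cams, order gives the robot as it stands.
- The arm moves only by the tool play_rows, never from a script. Its argument "deltas" is a list of rows, each an object with "rot": the turn, a rotation vector about the tool's x, y, z in rad, a list of three; "slide": the shift along the tool's x, y, z in m, a list of three; "fingers": the gripper's target within -1 to 1 (fully open at 1, half-way at 0, shut at -1). A call has 1 to 20 rows; each row shifts and turns the pose as measured when the row begins, along the tool's axes as they then stand; what a row does not reach is not made up. A row lasts 1/10 s, in which the tool goes at most 50 mm and 8.59 degrees, less where a joint would pass 70% of its speed; a pose out of reach is approached as far as the arm can. A call is refused whole if a number of a shift passes 0.05 or a number of a turn 0.15, either way. A call with a gripper value outside its range is refused whole. The fingers move at their own pace and stop on an object; the grip force is fixed at half the most. Time passes only in rows, so rows that do not move let the fingers close. It gives the time, the measured TCP pose, the force and the opening at its end, in the units of the state.
- get_obs(): the state, without advancing time (a new reading comes with each control period).
- cams.snapshot(name): name is "side" or "top" or "wrist"; returns a dict with "pixels" (420x560x3 uint8, blue, green, red), "z_map" (420x560 float32, m along the optical axis (not along the pixel's ray), 0 where there is no reading), "camera_matrix" (3x3 intrinsics, pixels), "camera_from_world" (4x4, takes a point from world to camera coordinates). Camera axes: x right, y up, looking along -z (the intrinsics and any distortion apply to the point x, -y, -z); pixel columns grow to the right and rows downward; lengths in m; the calibration is good to about 2 mm. A picture is of the moment at which its call begins.
- order.hand_in(): hands the job in, once; it reports no verdict.
Trained networks look in the newest picture that a camera, given by its name, has taken for a name from the list of things; names that differ only in an ending like _2 or _b are one class to them, and where a whole thing is asked for, a point or a joint stands for the part that bears it (a point fixed in the world has none). Each returns a list of dicts, best first, with "score" (0 to 1); they miss things now and then, are a little off and sometimes report something else, mostly with a low value. They report only what shows in the picture. A call takes as long as a camera call. They do not tell look-alikes from the thing itself.
- cams.outline_of(camera, label): "pixels" (420x560 bool, what is visible of it) and "xy" ([column, row] in pixels, amid what is visible of it).
- cams.tip_of(camera, label): "xy" ([column, row] in pixels: a listed point, or the origin of a listed thing).
The state is a dict: "clock": time; "joint_positions": joint angles; "dq": joint speeds; "joint_torque": joint torques, N m; "eef_pos": TCP position; "ee_rot": TCP orientation; "force": force on the tool from outside, world axes, zero at the start; "wrist_torque": the same for the moment, N m; "opening": finger opening in m.
Only numpy, scipy, OpenCV 4.12 (cv2) and the standard library are available. Lean on these libraries where they do the work, as an engineer would, in place of code of your own. Each camera call takes 0.05 s, during which the arm holds its last target.

TASK

The square tapping bar on the bench has a weight hidden in one end, and both ends look alike: lift the bar to feel which end is the heavy one. Then lay the bar in the sloping blue rest, heavy end down against the foot stop, so that it stays there by itself (with the light end down it topples out). Do not drop the bar, and leave the other things on the bench where they are.

Things in the scene. Friction and masses are not known exactly. Their poses are not given: they have to be found in the camera images.
- bar_center (a point): Centre of the loose bar: square, 170 mm long, 28 x 28 mm, 0.33 kg, aluminium, red band 40 mm long round its middle, black caps alike. Lying, the centre is 14 mm up; x runs along the bar, z up. A slug in one end, unseen, puts the centre of mass about 37 to 43 mm towards it: the +x or -x end, changing between starts. Held level at the middle it turns the wrist by about 0.12 N m, heavy end down.
- rest_channel: Blue open channel of the rest. Origin: where its floor meets the foot stop's face, on the centre line, 28 mm above the bench. x runs up the slope (29 degrees above level) from the stop, which is towards the robot; y across; z square to the floor. 65 mm long, so the bar overhangs its upper end; inner width 34 mm; walls 14 mm high, then flared lips to 24 mm; stop 30 mm high.
- seat (a point): Where the bar's centre lies when it is fully seated in the channel: x = 85, y = 0, z = 14 mm in the channel's frame, 20 mm beyond the channel's upper end; its axes are the channel's. The bar's x axis then runs along the channel's x, one way or the other.
- rest: Grey base plate of the rest, 170 x 100 x 8 mm, fixed on the bench; origin under its centre, 55 mm horizontally up-slope from the channel's origin; x towards the channel's upper end, z up.
- padlock: Brass padlock, 63 x 42 x 19 mm, lying loose; origin under its centre. Leave alone.
- screwdriver: Screwdriver with yellow handle, 178 mm long, lying loose; origin under its centre. Leave alone.
- oil_can: Red oil can with a brass spout, 64 mm across, 150 mm tall, standing loose; origin under its centre. Leave alone.
- lock_cylinder: Brass lock cylinder, 68 x 32 x 17 mm, lying loose; origin under its centre. Leave alone.
Mind the look-alikes: they are no part of the job. Several things look just like the part that bears bar_center: the one meant starts farthest to the robot's left.

How it is judged:
By the outcome, as a careful person would: the job done as asked, in the order asked, and still so for the second after the job is handed in, with the robot touching nothing.
It also fails if it takes over 59 s, if anything falls off the work surface, if the arm or the gripper's body presses on something with over 40 N, if the wrist force passes 120 N, or if a joint passes its speed limit or range.

## Working session

There is one attempt and no reset: what is moved stays moved. The work goes in short steps, Python scripts to look and compute and a tool call to move; the robot and the scene stay as the last step left them, time stands still between calls to the robot, and variables do not carry over. Pictures are saved under pics/ and viewed, and the job is handed in when it is done.

Besides the shell and the picture viewer there is one more tool, called after ">>>" as a command line: name --argument value ..., lists and objects as JSON in quotes. play_rows: Moves the arm, as the interface text tells. Its arguments: {"type":"object","properties":{"deltas":{"type":"array","items":{"type":"object","properties":{"rot":{"type":"array","items":{"type":"number"}},"slide":{"type":"array","items":{"type":"number"}},"fingers":{"type":"number"}}}}},"required":["deltas"]}

```bash
mkdir -p pics; ls; cat > h.py <<'E'
import numpy as np,cv2
from plant import get_obs,cams,order
def world(s,u,v,d=None):
    K=s["camera_matrix"];d=s["z_map"][int(round(v)),int(round(u))] if d is None else d
    x=(u-K[0,2])/K[0,0]*d;y=(v-K[1,2])/K[1,1]*d
    T=np.linalg.inv(s["camera_from_world"]);return (T@[x,-y,-d,1])[:3]
def onplane(s,u,v,z):
    a=world(s,u,v,.5);b=world(s,u,v,1.);t=(z-a[2])/(b[2]-a[2]);return a+t*(b-a)
def proj(s,p):
    c=s["camera_from_world"]@np.append(p,1);K=s["camera_matrix"]
    return [K[0,0]*c[0]/-c[2]+K[0,2],K[1,1]*-c[1]/-c[2]+K[1,2]]
E
python3 - <<'E'
from h import *
o=get_obs();print({k:np.round(v,3) for k,v in o.items()})
S={}
for c in ["top","side","wrist"]:
    s=cams.snapshot(c);S[c]=s;cv2.imwrite(f"pics/{c}0.png",s["pixels"])
    for l in ["bar_center","rest_channel","rest","seat"]:
        for f in (cams.outline_of,cams.tip_of):
            for r in f(c,l):
                u,v=r["xy"]; print(c,l,f.__name__,round(r["score"],2),np.round([u,v]),np.round(world(s,u,v),3))
E
```

```text
pics
{'clock': np.float64(0.0), 'joint_positions': array([ 1.651,  0.041,  0.084, -0.   , -1.615, -0.334]), 'dq': array([ 0.001, -0.002, -0.001,  0.001,  0.001,  0.002]), 'joint_torque': array([ 1.0000e-03, -3.6821e+01,  3.4741e+01,  6.9320e+00, -5.0000e-03,
        0.0000e+00]), 'eef_pos': array([0.15, 0.58, 0.23]), 'ee_rot': array([-3.141e+00, -2.000e-03, -1.825e+00]), 'force': array([-0.116, -0.669, -0.355]), 'wrist_torque': array([ 0.04 ,  0.008, -0.004]), 'opening': np.float64(0.085)}
top bar_center call 0.78 [244. 237.] [0.496 0.062 0.027]
top bar_center call 0.77 [316. 279.] [ 0.386 -0.114  0.027]
top bar_center call 0.41 [371. 199.] [ 0.581 -0.255  0.055]
top bar_center call 0.79 [244. 239.] [0.492 0.061 0.03 ]
top bar_center call 0.64 [310. 280.] [ 0.385 -0.1    0.025]
top rest_channel call 0.94 [380. 210.] [ 0.555 -0.278  0.044]
top rest_channel call 0.58 [376. 219.] [ 0.531 -0.27   0.031]
top rest call 0.89 [373. 199.] [ 0.58  -0.257  0.059]
top rest call 0.78 [371. 198.] [ 0.582 -0.253  0.06 ]
top seat call 0.61 [377. 211.] [ 0.551 -0.271  0.039]
top seat call 0.82 [378. 191.] [ 0.603 -0.281  0.011]
side bar_center call 0.83 [236. 231.] [0.486 0.046 0.026]
side bar_center call 0.83 [232. 306.] [ 0.376 -0.123  0.029]
side bar_center call 0.7 [230. 307.] [ 0.371 -0.122  0.029]
side bar_center call 0.57 [234. 231.] [0.483 0.048 0.027]
side rest_channel call 0.64 [354. 300.] [ 0.559 -0.256  0.042]
side rest_channel call 0.97 [344. 316.] [ 0.514 -0.274  0.054]
side rest_channel call 0.71 [379. 279.] [ 0.653 -0.234  0.012]
side rest_channel call 0.66 [366. 311.] [ 0.558 -0.288  0.045]
side rest call 0.98 [364. 312.] [ 0.544 -0.293  0.062]
side rest call 0.71 [366. 308.] [ 0.55  -0.291  0.067]
side seat call 0.97 [356. 300.] [ 0.56  -0.259  0.046]
side seat call 0.62 [378. 280.] [ 0.652 -0.233  0.008]
```

View pics/top0.png

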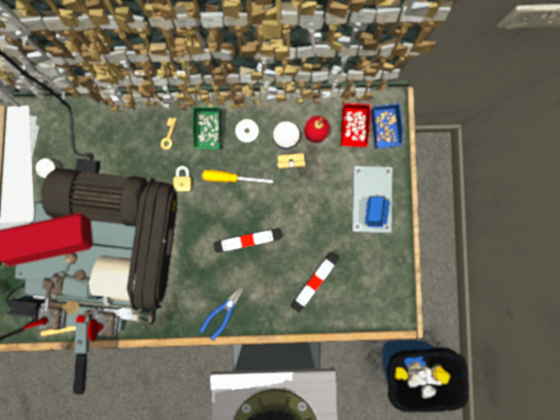

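View pics/side0.png

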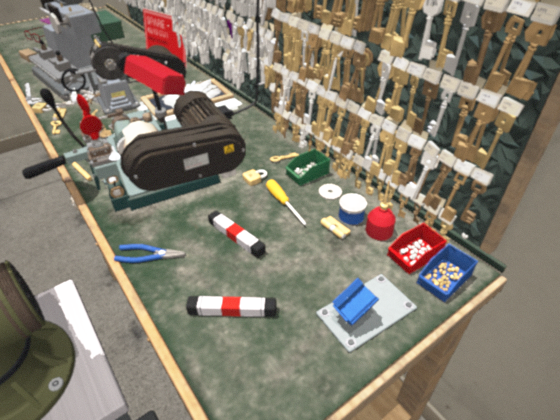

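```bash
python3 - <<'E'
from h import *
t=cams.snapshot("top");s=cams.snapshot("side")
a=cv2.resize(t["pixels"][215:265,195:300],None,fx=7,fy=7,interpolation=3)
cv2.imwrite("pics/crop_bar.png",a)
b=cv2.resize(t["pixels"][155:245,335:410],None,fx=6,fy=6,interpolation=3);cv2.imwrite("pics/crop_rest.png",b)
print(np.round(proj(t,[.15,.58,.23])),np.round(proj(t,[0,0,0.])))
P=np.linalg.inv(t["camera_from_world"]);print(P.round(3)); print(np.linalg.inv(s["camera_from_world"]).round(3))
# bar from outline, top & side
for c,S in (("top",t),("side",s)):
    for r in cams.outline_of(c,"bar_center"):
        m=r["pixels"];v,u=np.nonzero(m);
        pts=np.array([world(S,x,y) for x,y in zip(u,v)]);pts=pts[(pts[:,2]>.02)&(pts[:,2]<.035)]
        if len(pts)<50: continue
        rc=cv2.minAreaRect((pts[:,:2]*1000).astype(np.float32));print(c,r["score"],rc,pts[:,2].mean(),len(pts))
    for r in cams.outline_of(c,"rest")[:1]:
        m=r["pixels"];v,u=np.nonzero(m)
        pts=np.array([world(S,x,y) for x,y in zip(u,v)]);q=pts[(pts[:,2]<.016)&(pts[:,2]>-.005)]
        rc=cv2.minAreaRect((q[:,:2]*1000).astype(np.float32));print(c,"plate",rc,q[:,2].mean(),len(q))
    for r in cams.outline_of(c,"rest_channel")[:1]:
        m=r["pixels"];v,u=np.nonzero(m)
        pts=np.array([world(S,x,y) for x,y in zip(u,v)]);q=pts[pts[:,2]>.02]
        rc=cv2.minAreaRect((q[:,:2]*1000).astype(np.float32));print(c,"chan",rc,q[:,2].min(),q[:,2].max(),len(q))
E
```

```text
[-15. 419.] [275. 432.]
[[-0.029  0.999 -0.035  0.528]
 [-1.    -0.029  0.009 -0.025]
 [ 0.008  0.036  0.999  1.166]
 [ 0.     0.     0.     1.   ]]
[[ 0.805  0.398 -0.44   0.193]
 [-0.594  0.53  -0.606 -0.542]
 [-0.008  0.749  0.663  0.657]
 [ 0.     0.     0.     1.   ]]
top 0.95 ((488.6799011230469, 53.85277557373047), (27.56251335144043, 169.03326416015625), 10.533805847167969) 0.027608276006081033 703
top plate ((584.7720336914062, -269.98895263671875), (103.68008422851562, 169.5078582763672), 86.297607421875) 0.008328817141020222 1837
top chan ((550.9095458984375, -265.70465087890625), (55.631107330322266, 74.33326721191406), 87.11002349853516) 0.02458027324479728 0.08186731298172445 645
side 0.69 ((488.0411071777344, 50.9620361328125), (27.811342239379883, 167.1236572265625), 10.044401168823242) 0.027360355640859903 685
side 0.55 ((378.7740478515625, -113.4091796875), (28.973491668701172, 169.04937744140625), 51.53335189819336) 0.027324232663338655 1204
side plate ((584.2962036132812, -267.26666259765625), (104.52969360351562, 170.65115356445312), 86.6338882446289) 0.008839477503420902 2944
side chan ((377.17352294921875, -377.421142578125), (488.14703369140625, 75.07096862792969), 33.154266357421875) 0.026775303471006817 0.6574510095517275 1147
```

View pics/wrist0.png

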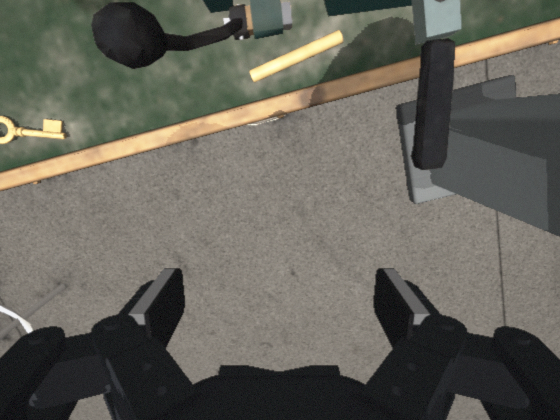

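View pics/crop_bar.png

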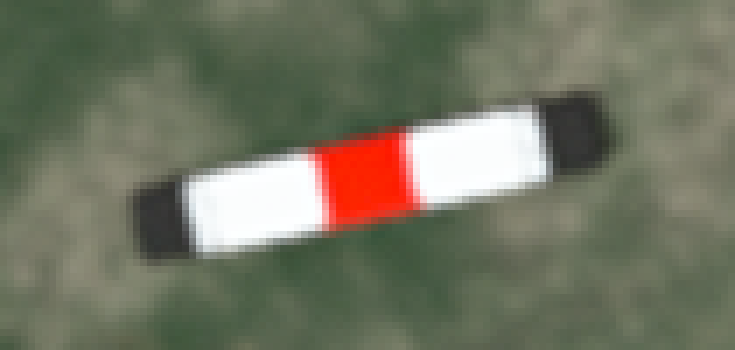

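View pics/crop_rest.png

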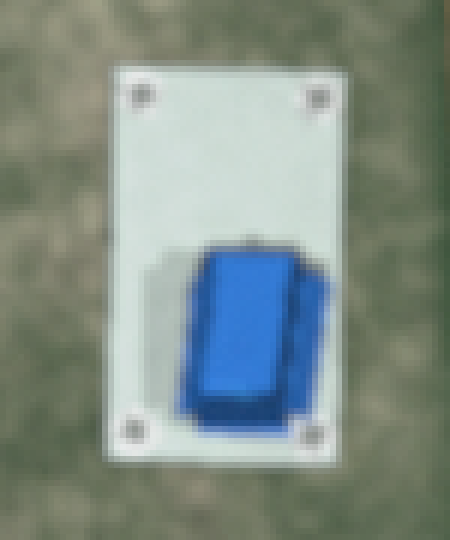

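```bash
python3 - <<'E'
from h import *
t=cams.snapshot("top")
Z=np.zeros((420,560))
for v in range(420):
    for u in range(560):
        Z[v,u]=world(t,u,v)[2]
for v in range(90,420,20): print(v,[int(100*Z[v:v+20,u:u+20].max()) for u in range(0,420,20)])
# plate edges & channel pts
m=cams.outline_of("top","rest")[0]["pixels"];
print(get_obs()["clock"])
for p in ([.3,.35,.25],[.2,.5,.25],[.4,.2,.25]): print(proj(t,p))
E
```

```text
90 [116, 18, 116, 116, 116, 116, 116, 116, 116, 116, 116, 15, 116, 116, 116, 14, 116, 116, 116, 4, 116]
110 [116, 116, 116, 116, 0, 1, 116, 0, 116, 116, 116, 3, 1, 116, 116, 116, 116, 5, 5, 116, 116]
130 [116, 1, 0, 116, 0, 116, 0, 116, 116, 116, 116, 116, 116, 116, 116, 116, 116, 116, 116, 116, 4]
150 [116, 116, 116, 13, 12, 116, 0, 116, 116, 116, 116, 116, 116, 116, 116, 2, 116, 116, 1, 1, 116]
170 [2, 116, 116, 116, 16, 116, 116, 116, 116, 116, 116, 3, 116, 116, 0, 116, 116, 1, 116, 116, 116]
190 [1, 116, 116, 16, 116, 116, 116, 17, 16, 2, 116, 116, 0, 116, 116, 116, 116, 1, 116, 116, 116]
210 [27, 116, 116, 116, 116, 116, 17, 116, 16, 116, 116, 116, 116, 116, 116, 116, 116, 116, 116, 6, 116]
230 [116, 28, 116, 116, 116, 116, 116, 17, 16, 116, 116, 116, 116, 116, 116, 116, 0, 116, 1, 116, 0]
250 [116, 116, 27, 116, 116, 116, 116, 116, 116, 116, 2, 116, 116, 0, 116, 116, 3, 116, 0, 116, 116]
270 [11, 116, 116, 116, 116, 116, 116, 116, 116, 116, 116, 116, 116, 116, 116, 116, 116, 116, 116, 116, 116]
290 [116, 14, 16, 116, 116, 116, 116, 116, 116, 116, 116, 116, 116, 116, 116, 116, 0, 0, 116, 116, 116]
310 [11, 116, 116, 116, 116, 116, 116, 116, 116, 116, 116, 116, 0, 0, 116, 116, 116, 116, 116, 0, 0]
330 [13, 116, 116, 116, 116, 116, 116, 116, 116, 116, 116, 116, 116, 116, 116, 0, 116, 116, 116, 0, 0]
350 [116, 116, 116, 12, 116, 116, 116, 116, 116, 116, 116, -15, 116, -1, -1, 116, 0, -78, 116, -47, 116]
370 [116, -78, 116, 116, 116, 116, 116, -78, 116, 116, 116, 0, 0, 116, 116, 0, 116, -78, -78, 116, 116]
390 [116, 116, 116, 116, 116, -78, 116, 116, 116, 116, 116, 116, 3, 116, 116, 2, 0, 116, 116, 116, 116]
410 [-78, 116, 116, 116, 116, -78, 116, 116, 116, -78, 0, 1, 116, 16, 116, 2, 0, -78, -78, 116, 116]
1.85
[np.float64(93.64709377984462), np.float64(343.1767541631374)]
[np.float64(18.470822942834047), np.float64(396.5064548381015)]
[np.float64(168.01182221019218), np.float64(290.42275793786865)]
```

```bash
cat > plan.py <<'E'
import sys,numpy as np
from scipy.spatial.transform import Rotation as R
from h import get_obs
def plan(wps,cur=None,show=True):
    """wps: list of (pos, Rotation, nrows)"""
    if cur is None:
        o=get_obs();p=np.array(o["eef_pos"]);r=R.from_euler("xyz",o["ee_rot"])
    else:p,r=cur
    for q,s,n in wps:
        rv=(r.inv()*s).as_rotvec();
        for i in range(n):
            rr=r*R.from_rotvec(rv*i/n);d=rr.inv().apply((np.array(q)-p)/n)
            print(np.round(d,3).tolist(),np.round(rv/n,3).tolist())
        print("--")
        p=np.array(q);r=s
def down(deg): return R.from_euler("xyz",[np.pi,0,np.radians(deg)])
E
python3 - <<'E'
from plan import *
r0=R.from_euler("xyz",get_obs()["ee_rot"])
plan([([.15,.58,.35],r0,3),([.475,.05,.20],down(-169.5),14)])
E
```

```text
[0.0, 0.0, -0.04] [0.0, 0.0, 0.0]
[0.0, 0.0, -0.04] [0.0, 0.0, 0.0]
[0.0, 0.0, -0.04] [0.0, 0.0, 0.0]
--
[0.031, -0.032, 0.011] [-0.0, -0.0, 0.081]
[0.028, -0.034, 0.011] [-0.0, -0.0, 0.081]
[0.025, -0.037, 0.011] [-0.0, -0.0, 0.081]
[0.022, -0.038, 0.011] [-0.0, -0.0, 0.081]
[0.019, -0.04, 0.011] [-0.0, -0.0, 0.081]
[0.016, -0.042, 0.011] [-0.0, -0.0, 0.081]
[0.012, -0.043, 0.011] [-0.0, -0.0, 0.081]
[0.009, -0.044, 0.011] [-0.0, -0.0, 0.081]
[0.005, -0.044, 0.011] [-0.0, -0.0, 0.081]
[0.002, -0.044, 0.011] [-0.0, -0.0, 0.081]
[-0.002, -0.044, 0.011] [-0.0, -0.0, 0.081]
[-0.005, -0.044, 0.011] [-0.0, -0.0, 0.081]
[-0.009, -0.043, 0.011] [-0.0, -0.0, 0.081]
[-0.013, -0.043, 0.011] [-0.0, -0.0, 0.081]
--
```

>>> play_rows --deltas '[{"slide": [0,0,-0.04],"rot": [0,0,0],"fingers": 1},{"slide": [0,0,-0.04],"rot": [0,0,0],"fingers": 1},{"slide": [0,0,-0.04],"rot": [0,0,0],"fingers": 1},{"slide": [0.031,-0.032,0],"rot": [0,0,0.081],"fingers": 1},{"slide": [0.028,-0.034,0],"rot": [0,0,0.081],"fingers": 1},{"slide": [0.025,-0.037,0],"rot": [0,0,0.081],"fingers": 1},{"slide": [0.022,-0.038,0],"rot": [0,0,0.081],"fingers": 1},{"slide": [0.019,-0.04,0],"rot": [0,0,0.081],"fingers": 1},{"slide": [0.016,-0.042,0],"rot": [0,0,0.081],"fingers": 1},{"slide": [0.012,-0.043,0],"rot": [0,0,0.081],"fingers": 1},{"slide": [0.009,-0.044,0],"rot": [0,0,0.081],"fingers": 1},{"slide": [0.005,-0.044,0.02],"rot": [0,0,0.081],"fingers": 1},{"slide": [0.002,-0.044,0.02],"rot": [0,0,0.081],"fingers": 1},{"slide": [-0.002,-0.044,0.02],"rot": [0,0,0.081],"fingers": 1},{"slide": [-0.005,-0.044,0.02],"rot": [0,0,0.081],"fingers": 1}]'

```text
clock: 3.35
eef_pos: [0.4288, 0.11, 0.2775]
ee_rot: [-3.141, 0.01, -2.826]
force: [0.9, 1.1, 0.4]
opening: 0.0852
```

```bash
python3 - <<'E'
from plan import *
plan([([.4885,.0525,.16],down(-169.7),4)])
E
```

```text
[-0.009, -0.018, 0.029] [0.0, 0.002, 0.034]
[-0.01, -0.018, 0.029] [0.0, 0.002, 0.034]
[-0.011, -0.018, 0.029] [0.0, 0.002, 0.034]
[-0.011, -0.017, 0.029] [0.0, 0.002, 0.034]
--
```

>>> play_rows --deltas '[{"slide": [-0.009,-0.018,0.029],"rot": [0,0.002,0.034],"fingers": 1},{"slide": [-0.01,-0.018,0.029],"rot": [0,0.002,0.034],"fingers": 1},{"slide": [-0.011,-0.018,0.029],"rot": [0,0.002,0.034],"fingers": 1},{"slide": [-0.011,-0.017,0.029],"rot": [0,0.002,0.034],"fingers": 1},{"slide": [0,0,0],"rot": [0,0,0],"fingers": 1}]'

```text
clock: 3.85
eef_pos: [0.4896, 0.0436, 0.1557]
ee_rot: [3.14, 0.001, -2.978]
force: [-0.9, 0.6, -0.5]
opening: 0.0854
```

```bash
python3 - <<'E'
from h import *
s=cams.snapshot("wrist");cv2.imwrite("pics/w1.png",s["pixels"])
hsv=cv2.cvtColor(s["pixels"],cv2.COLOR_BGR2HSV)
z=np.array([[onplane(s,u,v,.028)[:2] for u in range(560)] for v in range(420)])
red=((hsv[...,0]<6)|(hsv[...,0]>174))&(hsv[...,1]>200)&(hsv[...,2]>150)
n,l,st,ce=cv2.connectedComponentsWithStats(red.astype(np.uint8))
for i in range(1,n):
    if st[i,4]>500:
        pts=z[l==i];print(st[i],cv2.minAreaRect((pts*1000).astype(np.float32)))
wh=(hsv[...,1]<40)&(hsv[...,2]>200)
n,l,st,ce=cv2.connectedComponentsWithStats(wh.astype(np.uint8))
for i in range(1,n):
    if st[i,4]>1000:
        pts=z[l==i];print("w",st[i],cv2.minAreaRect((pts*1000).astype(np.float32)))
o=get_obs();print(o["eef_pos"],o["ee_rot"],o["clock"],np.round(o["joint_positions"],2))
E
```

```text
w [ 458   41   58   68 2097] ((347.91119384765625, -83.85352325439453), (26.260395050048828, 45.262657165527344), 51.364315032958984)
w [ 263  154   29   45 1270] ((496.0699462890625, 20.275104522705078), (23.87717056274414, 37.61586380004883), 9.94497013092041)
[0.49017778 0.04414593 0.15843285] [ 3.14034582  0.00445009 -2.97684683] 3.9 [ 0.5  -0.25 -0.32  0.   -1.5  -0.34]
```

View pics/w1.png

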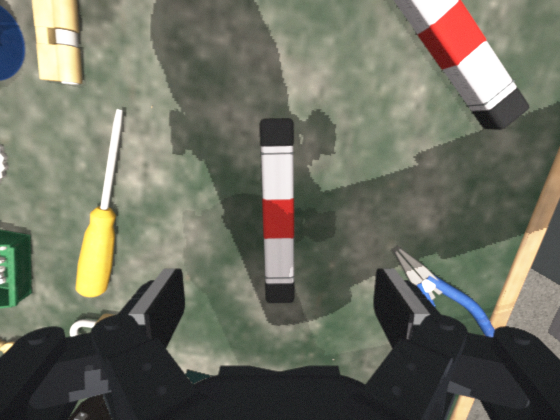

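```bash
python3 - <<'E'
from h import *
s=cams.snapshot("wrist")
hsv=cv2.cvtColor(s["pixels"],cv2.COLOR_BGR2HSV)
z=np.array([[onplane(s,u,v,.028)[:2] for u in range(560)] for v in range(420)])
red=((hsv[...,0]<8)|(hsv[...,0]>172))&(hsv[...,1]>150)&(hsv[...,2]>80)
red[:,:230]=0;red[:,330:]=0
n,l,st,ce=cv2.connectedComponentsWithStats(red.astype(np.uint8))
for i in range(1,n):
    if st[i,4]>500:
        pts=z[l==i];print(st[i],cv2.minAreaRect((pts*1000).astype(np.float32)))
for r in cams.outline_of("wrist","bar_center"):
    m=r["pixels"];print(r["score"],r["xy"],cv2.minAreaRect((z[m]*1000).astype(np.float32)))
for r in cams.tip_of("wrist","bar_center"): print(r["score"],r["xy"],onplane(s,*r["xy"],.014))
E
```

```text
[ 264  198   31   39 1141] ((489.4473876953125, 57.13582992553711), (26.86833381652832, 35.00109100341797), 10.171566009521484)
0.93 [281.3, 206.5] ((489.7677917480469, 56.170623779296875), (27.15817642211914, 168.31800842285156), 10.171564102172852)
0.64 [464.7, 58.3] ((369.56768798828125, -94.59379577636719), (37.22243118286133, 133.99691772460938), 51.54814147949219)
0.95 [446.5, 39.2] [ 0.38095044 -0.10767872  0.014     ]
0.56 [279.6, 214.4] [0.48860904 0.05842099 0.014     ]
```

```bash
python3 - <<'E'
from plan import *
plan([([.4892,.0552,.06],down(-169.8),5),([.4892,.0552,.004],down(-169.8),4)])
E
```

```text
[0.0, 0.002, 0.021] [0.0, 0.002, -0.002]
[0.0, 0.002, 0.021] [0.0, 0.002, -0.002]
[0.0, 0.002, 0.021] [0.0, 0.002, -0.002]
[0.0, 0.002, 0.021] [0.0, 0.002, -0.002]
[0.0, 0.002, 0.021] [0.0, 0.002, -0.002]
--
[0.0, -0.0, 0.014] [0.0, 0.0, 0.0]
[0.0, -0.0, 0.014] [0.0, 0.0, 0.0]
[0.0, -0.0, 0.014] [0.0, 0.0, 0.0]
[0.0, -0.0, 0.014] [0.0, 0.0, 0.0]
--
```

>>> play_rows --deltas '[{"slide": [0,0.003,0.021],"rot": [0,0.002,-0.002],"fingers": 1},{"slide": [0,0.002,0.021],"rot": [0,0.002,-0.002],"fingers": 1},{"slide": [0,0.002,0.021],"rot": [0,0.002,-0.002],"fingers": 1},{"slide": [0,0.002,0.02],"rot": [0,0,-0.002],"fingers": 1},{"slide": [0,0.002,0.015],"rot": [0,0,0],"fingers": 1},{"slide": [0,0,0],"rot": [0,0,0],"fingers": 1}]'

```text
clock: 4.65
eef_pos: [0.4949, 0.0645, 0.0745]
ee_rot: [3.134, 0.027, -2.956]
force: [-0.7, -0.5, -0.0]
opening: 0.085
```

```bash
python3 - <<'E'
from plan import *
o=get_obs();print(o["eef_pos"],o["ee_rot"],o["clock"])
plan([([.4892,.0552,.004],down(-169.8),4)])
E
```

```text
[0.49489472 0.06449183 0.07450463] [ 3.13393553  0.0274309  -2.95574991] 4.65
[0.002, -0.002, 0.018] [0.002, 0.007, 0.002]
[0.002, -0.002, 0.018] [0.002, 0.007, 0.002]
[0.002, -0.002, 0.018] [0.002, 0.007, 0.002]
[0.002, -0.002, 0.018] [0.002, 0.007, 0.002]
--
```

>>> play_rows --deltas '[{"slide": [0.003,-0.005,0.015],"rot": [0.004,0.014,0.004],"fingers": 1},{"slide": [0.003,-0.004,0.015],"rot": [0.004,0.014,0.004],"fingers": 1},{"slide": [0,0,0],"rot": [0,0,0],"fingers": 1}]'

```text
clock: 4.95
eef_pos: [0.4927, 0.056, 0.0466]
ee_rot: [3.141, 0.004, -2.961]
force: [-1.2, 0.7, 0.6]
opening: 0.0855
```

```bash
python3 - <<'E'
from plan import *
o=get_obs();print(o["eef_pos"],o["ee_rot"],o["clock"],o["wrist_torque"])
plan([([.4892,.0552,.004],down(-169.8),3)])
E
```

```text
[0.49268595 0.056009   0.04664232] [ 3.14099065  0.00384716 -2.9613837 ] 4.95 [ 0.00833976  0.02696715 -0.03608877]
[0.001, -0.0, 0.014] [0.0, 0.001, 0.001]
[0.001, -0.0, 0.014] [0.0, 0.001, 0.001]
[0.001, -0.0, 0.014] [0.0, 0.001, 0.001]
--
```

>>> play_rows --deltas '[{"slide": [0.001,0,0.015],"rot": [0,0.001,0.001],"fingers": 1},{"slide": [0.001,0,0.015],"rot": [0,0.001,0.001],"fingers": 1},{"slide": [0.001,0,0.007],"rot": [0,0,0.001],"fingers": 1},{"slide": [0,0,0],"rot": [0,0,0],"fingers": 1}]'

```text
clock: 5.35
eef_pos: [0.4904, 0.0552, 0.0081]
ee_rot: [3.141, 0.003, -2.965]
force: [-0.1, -0.4, -0.1]
opening: 0.0856
```

```bash
python3 - <<'E'
from plan import *
o=get_obs();print(o["eef_pos"],o["ee_rot"],o["clock"],o["wrist_torque"])
plan([([.4892,.0552,.004],down(-169.8),1)])
E
```

```text
[0.49040742 0.05520946 0.0080855 ] [ 3.14103500e+00  3.00504056e-03 -2.96541265e+00] 5.35 [-0.01875659  0.09154447 -0.00911999]
[0.001, 0.0, 0.004] [0.001, 0.003, -0.002]
--
```

>>> play_rows --deltas '[{"slide": [0.001,0,0.005],"rot": [0,0.002,0],"fingers": 1},{"slide": [0,0,0],"rot": [0,0,0],"fingers": -1},{"slide": [0,0,0],"rot": [0,0,0],"fingers": -1},{"slide": [0,0,0],"rot": [0,0,0],"fingers": -1},{"slide": [0,0,0],"rot": [0,0,0],"fingers": -1},{"slide": [0,0,0],"rot": [0,0,0],"fingers": -1},{"slide": [0,0,0],"rot": [0,0,0],"fingers": -1},{"slide": [0,0,0],"rot": [0,0,0],"fingers": -1},{"slide": [0,0,0],"rot": [0,0,0],"fingers": -1}]'

```text
clock: 6.25
eef_pos: [0.4905, 0.0554, 0.0048]
ee_rot: [3.141, 0.004, -2.965]
force: [0.2, -0.3, 0.4]
opening: 0.0269
```

```bash
python3 - <<'E'
from plan import *
o=get_obs();print({k:np.round(v,3) for k,v in o.items()})
E
```

```text
{'clock': np.float64(6.25), 'joint_positions': array([ 0.522, -0.16 , -0.525,  0.   , -1.201, -0.346]), 'dq': array([ 0.002, -0.   , -0.001,  0.001,  0.002, -0.   ]), 'joint_torque': array([-1.3000e-02, -2.4548e+01,  3.2598e+01,  6.5000e+00,  2.6000e-02,
       -7.0000e-03]), 'eef_pos': array([0.491, 0.055, 0.005]), 'ee_rot': array([ 3.141,  0.004, -2.965]), 'force': array([ 0.225, -0.26 ,  0.367]), 'wrist_torque': array([ 0.043, -0.001,  0.009]), 'opening': np.float64(0.027)}
```

>>> play_rows --deltas '[{"slide": [0,0,-0.01],"rot": [0,0,0],"fingers": -1},{"slide": [0,0,-0.02],"rot": [0,0,0],"fingers": -1},{"slide": [0,0,-0.02],"rot": [0,0,0],"fingers": -1},{"slide": [0,0,-0.02],"rot": [0,0,0],"fingers": -1},{"slide": [0,0,-0.02],"rot": [0,0,0],"fingers": -1},{"slide": [0,0,-0.02],"rot": [0,0,0],"fingers": -1},{"slide": [0,0,0],"rot": [0,0,0],"fingers": -1},{"slide": [0,0,0],"rot": [0,0,0],"fingers": -1}]'

```text
clock: 7.05
eef_pos: [0.4868, 0.0542, 0.1173]
ee_rot: [3.141, -0.005, -2.966]
force: [-0.4, 0.2, -4.6]
opening: 0.0267
```

```bash
python3 - <<'E'
from plan import *
from h import *
W=[];F=[];J=[]
for i in range(12):
    s=cams.snapshot("wrist");o=get_obs();W.append(o["wrist_torque"]);F.append(o["force"]);J.append(o["joint_torque"])
W=np.array(W);print(W.mean(0).round(3),W.std(0).round(3),np.mean(F,0).round(2),np.mean(J,0).round(3))
u=np.array([np.cos(np.radians(100.2)),np.sin(np.radians(100.2)),0])
# heavy at +u: torque = u*d x (0,0,-W)
print("axis expected if heavy at +y end:",np.cross(u,[0,0,-.12]).round(3))
cv2.imwrite("pics/w2.png",s["pixels"])
s=cams.snapshot("side");cv2.imwrite("pics/s2.png",s["pixels"])
print(o["eef_pos"],o["ee_rot"],o["clock"],o["opening"])
E
```

```text
[-0.144 -0.045 -0.015] [0.028 0.029 0.03 ] [-0.08  0.01 -3.15] [ 2.0000e-03 -2.3829e+01  3.6169e+01  7.3350e+00  1.9000e-02  1.0000e-03]
axis expected if heavy at +y end: [-0.118 -0.021 -0.   ]
[0.48719327 0.05409524 0.1178479 ] [-3.14158642 -0.00460518 -2.96589281] 7.65 0.02689858875398341
```

View pics/w2.png

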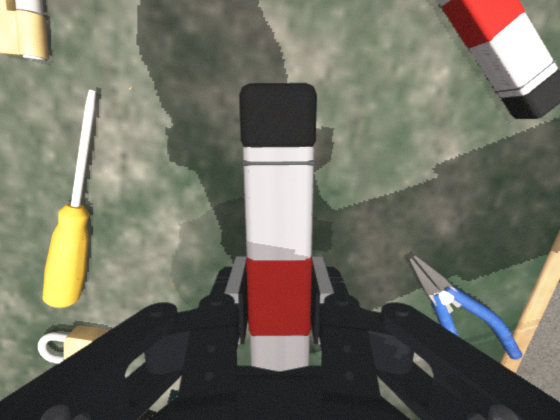

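View pics/s2.png

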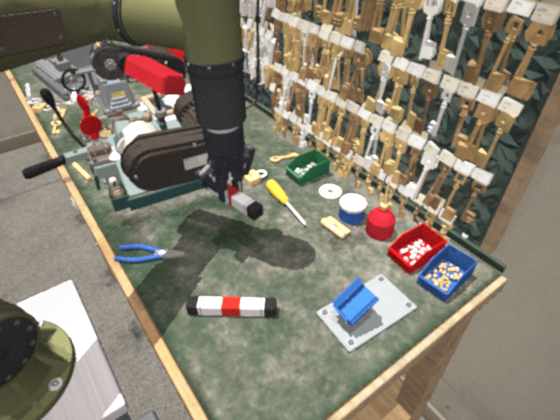

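```bash
python3 - <<'E'
from h import *
s=cams.snapshot("wrist")
for v in (95,110,130,160,180,200,220,240,270,300,320): print(v,[np.round(world(s,u,v),4).tolist() for u in (262,278,295)])
o=get_obs();print(o["eef_pos"],o["clock"])
E
```

```text
95 [[0.5075, -0.0221, 0.1419], [0.5021, -0.0232, 0.1413], [0.4963, -0.0241, 0.1422]]
110 [[0.5067, -0.0172, 0.1437], [0.5012, -0.0182, 0.1423], [0.4953, -0.0192, 0.1424]]
130 [[0.5057, -0.0105, 0.1414], [0.5, -0.0115, 0.1414], [0.494, -0.0125, 0.1406]]
160 [[0.504, 0.0001, 0.1412], [0.4981, -0.0009, 0.1409], [0.492, -0.002, 0.1411]]
180 [[0.5028, 0.0073, 0.1419], [0.4969, 0.0063, 0.142], [0.4906, 0.0051, 0.1422]]
200 [[0.5015, 0.0151, 0.1411], [0.4955, 0.0139, 0.1418], [0.489, 0.0131, 0.1406]]
220 [[0.5003, 0.0228, 0.1421], [0.4942, 0.0215, 0.1426], [0.4876, 0.0207, 0.1417]]
240 [[0.4989, 0.031, 0.1417], [0.4927, 0.03, 0.1417], [0.486, 0.029, 0.1411]]
270 [[0.4969, 0.0438, 0.142], [0.4904, 0.0431, 0.1411], [0.4837, 0.0415, 0.1419]]
300 [[0.4947, 0.0576, 0.1415], [0.488, 0.0567, 0.1411], [0.4809, 0.0556, 0.141]]
320 [[0.4931, 0.0673, 0.1415], [0.4863, 0.0666, 0.1407], [0.4791, 0.0649, 0.1413]]
[0.48720092 0.05409572 0.11792908] 7.75
```

```bash
python3 - <<'E'
from plan import *
r=down(-169.8)
plan([([.487,.054,.24],r,4),([.50,-.17,.26],down(-93.5),11)])
E
```

```text
[0.0, -0.0, -0.031] [0.0, -0.001, -0.001]
[0.0, -0.0, -0.031] [0.0, -0.001, -0.001]
[0.0, -0.0, -0.031] [0.0, -0.001, -0.001]
[0.0, -0.0, -0.031] [0.0, -0.001, -0.001]
--
[0.002, -0.02, -0.002] [-0.0, 0.0, -0.121]
[0.005, -0.02, -0.002] [-0.0, 0.0, -0.121]
[0.007, -0.019, -0.002] [-0.0, 0.0, -0.121]
[0.009, -0.018, -0.002] [-0.0, 0.0, -0.121]
[0.012, -0.017, -0.002] [-0.0, 0.0, -0.121]
[0.014, -0.015, -0.002] [-0.0, 0.0, -0.121]
[0.015, -0.014, -0.002] [-0.0, 0.0, -0.121]
[0.017, -0.012, -0.002] [-0.0, 0.0, -0.121]
[0.018, -0.009, -0.002] [-0.0, 0.0, -0.121]
[0.019, -0.007, -0.002] [-0.0, 0.0, -0.121]
[0.02, -0.005, -0.002] [-0.0, 0.0, -0.121]
--
```

>>> play_rows --deltas '[{"slide": [0,0,-0.02],"rot": [0,0,0],"fingers": -1},{"slide": [0,0,-0.034],"rot": [0,0,0],"fingers": -1},{"slide": [0,0,-0.034],"rot": [0,0,0],"fingers": -1},{"slide": [0,0,-0.034],"rot": [0,0,0],"fingers": -1},{"slide": [0.001,-0.014,-0.001],"rot": [0,0,-0.083],"fingers": -1},{"slide": [0.003,-0.014,-0.001],"rot": [0,0,-0.083],"fingers": -1},{"slide": [0.004,-0.014,-0.001],"rot": [0,0,-0.083],"fingers": -1},{"slide": [0.005,-0.013,-0.001],"rot": [0,0,-0.083],"fingers": -1},{"slide": [0.006,-0.013,-0.001],"rot": [0,0,-0.083],"fingers": -1},{"slide": [0.007,-0.012,-0.001],"rot": [0,0,-0.083],"fingers": -1},{"slide": [0.009,-0.011,-0.001],"rot": [0,0,-0.083],"fingers": -1},{"slide": [0.01,-0.011,-0.001],"rot": [0,0,-0.083],"fingers": -1},{"slide": [0.011,-0.01,-0.001],"rot": [0,0,-0.083],"fingers": -1},{"slide": [0.011,-0.009,-0.001],"rot": [0,0,-0.083],"fingers": -1},{"slide": [0.012,-0.008,-0.001],"rot": [0,0,-0.083],"fingers": -1},{"slide": [0.012,-0.007,-0.001],"rot": [0,0,-0.083],"fingers": -1},{"slide": [0.013,-0.006,-0.001],"rot": [0,0,-0.083],"fingers": -1},{"slide": [0.013,-0.005,-0.001],"rot": [0,0,-0.083],"fingers": -1},{"slide": [0.013,-0.004,-0.001],"rot": [0,0,-0.083],"fingers": -1},{"slide": [0.013,-0.003,-0.001],"rot": [0,0,-0.083],"fingers": -1}]'

```text
clock: 9.75
eef_pos: [0.5056, -0.1792, 0.2625]
ee_rot: [-3.141, 0.001, -1.58]
force: [0.8, -0.2, -2.6]
opening: 0.0272
```

```bash
python3 - <<'E'
from h import *
s=cams.snapshot("wrist");cv2.imwrite("pics/w3.png",s["pixels"])
o=get_obs();print(o["eef_pos"],o["ee_rot"],o["clock"],o["opening"],o["joint_positions"].round(2),o["force"])
E
```

```text
[ 0.50562308 -0.18073853  0.26260368] [-3.14075616e+00  3.19226955e-04 -1.57704304e+00] 9.8 0.0272936918507495 [ 0.03 -0.12 -0.02 -0.   -1.68  1.53] [-1.40209876 -0.56474747 -2.37048936]
```

View pics/w3.png

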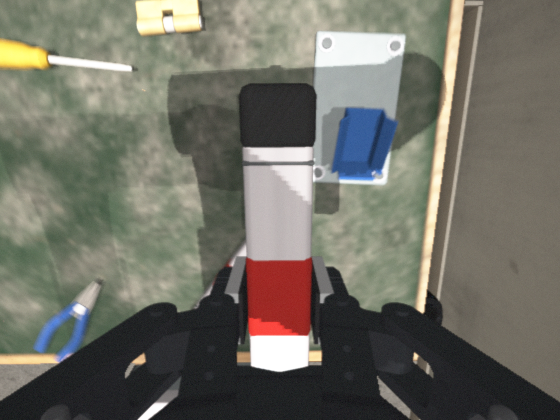

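```bash
cat > rest.py <<'E'
from h import *
def go(cams_=("wrist",)):
  for c in cams_:
    s=cams.snapshot(c)
    for l in ("rest","rest_channel","seat"):
        for r in cams.tip_of(c,l): print(c,l,round(r["score"],2),np.round(r["xy"]), onplane(s,*r["xy"],{"rest":0.,"rest_channel":.028,"seat":.0814}[l]).round(4))
    rs=cams.outline_of(c,"rest")
    if not rs: continue
    m=rs[0]["pixels"]; hsv=cv2.cvtColor(s["pixels"],cv2.COLOR_BGR2HSV)
    v,u=np.nonzero(cv2.dilate(m.astype(np.uint8),np.ones((5,5)))>0)
    P=np.array([world(s,a,b) for a,b in zip(u,v)]);h=hsv[v,u]
    blue=(h[:,0]>100)&(h[:,0]<125)&(h[:,1]>130)
    pl=(~blue)&(abs(P[:,2]-.008)<.006)&(h[:,1]<50)
    q=np.array([onplane(s,a,b,.008)[:2] for a,b in zip(u[pl],v[pl])])
    rc=cv2.minAreaRect((q*1000).astype(np.float32));print(c,"plate",rc)
    np.save(f"blue_{c}.npy",np.hstack([P[blue],np.c_[u,v][blue]]))
    B=P[blue];B=B[(B[:,2]>.01)&(B[:,2]<.1)]
    yaw=np.radians(-3.5);e=np.array([np.cos(yaw),np.sin(yaw)]);n=np.array([-e[1],e[0]])
    c0=np.array([.5845,-.2685])
    a=(B[:,:2]-c0)@e;b=(B[:,:2]-c0)@n;th=np.radians(29)
    x=(a+.055)*np.cos(th)+(B[:,2]-.028)*np.sin(th);z=-(a+.055)*np.sin(th)+(B[:,2]-.028)*np.cos(th)
    for lo in (5,15,25,35,45,55):
        k=(x>lo/1000)&(x<lo/1000+.01);print(lo,k.sum(),end=' ')
        for bl in range(-28,29,4):
            kk=k&(b>bl/1000)&(b<=(bl+4)/1000);print(f"{bl}:{1000*np.median(z[kk]):.0f}" if kk.sum() else f"{bl}:-",end=' ')
        print()
    fl=(abs(z)<.006)&(x>.005)&(x<.06);print("floor",fl.sum(),(b[fl].min()+b[fl].max())/2,np.percentile(b[fl],[3,97]),np.median(z[fl]))
    print("x range",np.percentile(x,[1,99]),"b range",np.percentile(b,[1,99]))
E
python3 -c "
from rest import *
go(('wrist','top','side'));print(get_obs()['clock'])"
```

```text
wrist rest 0.59 [352. 111.] [ 0.5883 -0.2667  0.    ]
wrist rest_channel 0.97 [354. 162.] [ 0.53   -0.2674  0.028 ]
wrist rest_channel 0.18 [367. 101.] [ 0.5979 -0.2772  0.028 ]
wrist seat 0.74 [367.  96.] [ 0.5996 -0.2634  0.0814]
wrist plate ((585.5379638671875, -264.3918151855469), (100.53717041015625, 171.08909606933594), 86.33197021484375)
5 377 -28:- -24:23 -20:19 -16:9 -12:0 -8:0 -4:0 0:0 4:0 8:0 12:0 16:-0 20:17 24:21 28:24 
15 393 -28:- -24:23 -20:19 -16:10 -12:0 -8:0 -4:0 0:0 4:0 8:0 12:0 16:0 20:17 24:21 28:24 
25 426 -28:- -24:23 -20:19 -16:11 -12:0 -8:-0 -4:-0 0:0 4:0 8:0 12:0 16:0 20:17 24:21 28:24 
35 452 -28:23 -24:23 -20:19 -16:9 -12:0 -8:0 -4:0 0:0 4:0 8:-0 12:0 16:0 20:17 24:20 28:24 
45 475 -28:24 -24:23 -20:19 -16:10 -12:-0 -8:-0 -4:0 0:0 4:0 8:0 12:-0 16:0 20:17 24:21 28:24 
55 550 -28:23 -24:23 -20:19 -16:10 -12:-0 -8:-0 -4:-0 0:-0 4:0 8:-0 12:0 16:0 20:16 24:21 28:24 
floor 1337 0.0015277684985412852 [-0.01368483  0.01629736] 0.00012675427611244516
x range [-0.00074082  0.06541811] b range [-0.02305513  0.02995773]
top rest 0.65 [373. 199.] [ 0.5843 -0.2697  0
[... 1174 characters left out ...]
 -28:23 -24:19 -20:16 -16:- -12:0 -8:2 -4:1 0:1 4:1 8:0 12:1 16:13 20:21 24:24 28:- 
15 164 -28:23 -24:21 -20:18 -16:- -12:1 -8:0 -4:1 0:1 4:1 8:1 12:0 16:10 20:20 24:24 28:- 
25 166 -28:24 -24:21 -20:15 -16:- -12:1 -8:0 -4:0 0:0 4:0 8:0 12:-0 16:10 20:20 24:24 28:- 
35 163 -28:24 -24:20 -20:16 -16:- -12:-1 -8:0 -4:0 0:0 4:0 8:0 12:0 16:11 20:20 24:23 28:- 
45 164 -28:24 -24:20 -20:16 -16:- -12:1 -8:1 -4:-0 0:-1 4:0 8:0 12:-0 16:11 20:20 24:23 28:- 
55 148 -28:24 -24:20 -20:16 -16:- -12:-0 -8:0 -4:-0 0:0 4:1 8:0 12:1 16:9 20:20 24:22 28:- 
floor 491 -0.001158850971801578 [-0.01109052  0.01739385] 0.00042330512995022995
x range [-0.00233631  0.06332426] b range [-0.02769418  0.02640608]
10.55
```

```bash
python3 - <<'E'
from h import *
from scipy.spatial.transform import Rotation as R
s=cams.snapshot("wrist");o=get_obs();r=R.from_euler("xyz",o["ee_rot"])
zt=o["eef_pos"][2]+.0235
L=[]
g=s["z_map"]
for v in range(160,250,10):
    d=np.median(g[v,265:290]);row=(abs(g[v]-d)<.006)&(g[v]>0)&(np.arange(560)>200)&(np.arange(560)<340)
    u=np.nonzero(row)[0];a=world(s,u[0]-.5,v,d);b=world(s,u[-1]+.5,v,d)
    L.append(np.r_[u[0],u[-1],r.inv().apply(a-o["eef_pos"]),r.inv().apply(b-o["eef_pos"])])
for l in L: print(np.round(l,4), (l[2]+l[5])/2)
print(o["eef_pos"],o["ee_rot"],o["clock"],o["force"])
E
```

```text
[ 2.43e+02  3.13e+02 -1.50e-02 -5.80e-02 -2.32e-02  1.13e-02 -5.80e-02
 -2.32e-02] -0.0018688642083064463
[ 2.43e+02  3.12e+02 -1.51e-02 -5.43e-02 -2.33e-02  1.10e-02 -5.43e-02
 -2.33e-02] -0.0020597544476287305
[ 2.43e+02  3.12e+02 -1.52e-02 -5.06e-02 -2.34e-02  1.11e-02 -5.05e-02
 -2.34e-02] -0.0020658121710773096
[ 2.44e+02  3.12e+02 -1.50e-02 -4.67e-02 -2.32e-02  1.12e-02 -4.67e-02
 -2.32e-02] -0.0018832488608885607
[ 2.44e+02  3.11e+02 -1.51e-02 -4.29e-02 -2.35e-02  1.09e-02 -4.28e-02
 -2.35e-02] -0.0020785482089257807
[ 2.45e+02  3.11e+02 -1.48e-02 -3.89e-02 -2.35e-02  1.10e-02 -3.89e-02
 -2.35e-02] -0.0018923373142565618
[ 2.46e+02  3.11e+02 -1.46e-02 -3.48e-02 -2.33e-02  1.12e-02 -3.48e-02
 -2.33e-02] -0.0017032670496915031
[ 2.45e+02  3.11e+02 -1.51e-02 -3.07e-02 -2.33e-02  1.13e-02 -3.07e-02
 -2.33e-02] -0.0019033099302492359
[ 2.46e+02  3.10e+02 -1.48e-02 -2.65e-02 -2.33e-02  1.10e-02 -2.64e-02
 -2.33e-02] -0.0019088260859502883
[ 0.50543424 -0.1786077   0.26246463] [-3.14096690e+00  1.13072373e-03 -1.58394384e+00] 10.6 [ 0.15585452  0.37471447 -2.94595247]
```

```bash
cat > seat.py <<'E'
from plan import *
yaw=np.radians(-3.6);th=np.radians(29)
h=np.array([np.cos(yaw),np.sin(yaw),0]);up=np.array([0,0,1.])
ex=h*np.cos(th)+up*np.sin(th);n=-h*np.sin(th)+up*np.cos(th);ey=np.cross(n,ex)
O=np.array([.585,-.2675,.028])-.055*h
C=np.c_[ex,ey,n]
RT=R.from_matrix(np.c_[-ey,-ex,-n])
def tcp(x,y,z): # bar centre in channel frame, mm
    return O+C@(np.array([x,y,z])/1000)+.0095*(-n)-.0025*(-ex)
def where():
    o=get_obs();r=R.from_euler("xyz",o["ee_rot"])
    b=o["eef_pos"]+r.apply([0,.0025,-.0095])
    print("bar centre in channel mm",(C.T@(b-O)*1000).round(1),"rot err deg",np.degrees((r.inv()*RT).as_rotvec()).round(2),"F chan",(C.T@o["force"]).round(1),"torque",o["wrist_torque"].round(2),"t",round(float(o["clock"]),2),"open",round(float(o["opening"]),4))
E
python3 -c "
from seat import *
print(RT.as_euler('xyz'));where();plan([(tcp(97,0,65),RT,8)]);print(tcp(85,0,14))"
```

```text
[-2.63544717  0.         -1.63362818]
bar centre in channel mm [ 89.9  83.6 229.1] rot err deg [28.96  0.78  2.77] F chan [-1.3  0.4 -2.6] torque [ 0.03 -0.16  0.02] t 10.6 open 0.0272
[0.011, -0.011, 0.017] [0.063, 0.002, 0.006]
[0.011, -0.01, 0.018] [0.063, 0.002, 0.006]
[0.011, -0.009, 0.018] [0.063, 0.002, 0.006]
[0.011, -0.007, 0.019] [0.063, 0.002, 0.006]
[0.011, -0.006, 0.019] [0.063, 0.002, 0.006]
[0.011, -0.005, 0.02] [0.063, 0.002, 0.006]
[0.011, -0.004, 0.02] [0.063, 0.002, 0.006]
[0.011, -0.003, 0.02] [0.063, 0.002, 0.006]
--
[ 0.6043094  -0.26871484  0.07435663]
```

>>> play_rows --deltas '[{"slide": [0.011,-0.011,0.017],"rot": [0.063,0.002,0.006],"fingers": -1},{"slide": [0.011,-0.01,0.018],"rot": [0.063,0.002,0.006],"fingers": -1},{"slide": [0.011,-0.009,0.018],"rot": [0.063,0.002,0.006],"fingers": -1},{"slide": [0.011,-0.007,0.019],"rot": [0.063,0.002,0.006],"fingers": -1},{"slide": [0.011,-0.006,0.019],"rot": [0.063,0.002,0.006],"fingers": -1},{"slide": [0.011,-0.005,0.02],"rot": [0.063,0.002,0.006],"fingers": -1},{"slide": [0.011,-0.004,0.02],"rot": [0.063,0.002,0.006],"fingers": -1},{"slide": [0.011,-0.003,0.01],"rot": [0.063,0.002,0.006],"fingers": -1},{"slide": [0,0,0],"rot": [0,0,0],"fingers": -1}]'

```text
clock: 11.5
eef_pos: [0.5877, -0.2727, 0.1295]
ee_rot: [-2.622, -0.002, -1.636]
force: [-0.2, 0.3, -3.8]
opening: 0.0267
```

```bash
python3 -c "
from seat import *
where();plan([(tcp(95,0,35),RT,3)])
from h import *
for c in ('wrist','side'):
  cv2.imwrite(f'pics/{c}4.png',cams.snapshot(c)['pixels'])
s=cams.snapshot('wrist');o=get_obs();r=R.from_euler('xyz',o['ee_rot'])
# bar pitch in tool frame
for v in (110,140,170,200,240): print(v,r.inv().apply(world(s,278,v)-o['eef_pos']).round(4))
"
```

```text
bar centre in channel mm [97.3 -5.  70.2] rot err deg [-0.77 -0.15 -0.07] F chan [-2.   0.3 -3.2] torque [ 0.15  1.99 -0.01] t 11.5 open 0.0267
[-0.002, 0.001, 0.012] [-0.004, -0.001, -0.0]
[-0.002, 0.001, 0.012] [-0.004, -0.001, -0.0]
[-0.002, 0.001, 0.012] [-0.004, -0.001, -0.0]
--
110 [-0.0015 -0.0745 -0.0244]
140 [-0.0016 -0.0642 -0.0231]
170 [-0.0016 -0.0532 -0.0218]
200 [-0.0016 -0.0415 -0.0212]
240 [-0.0017 -0.0255 -0.0224]
```

View pics/wrist4.png

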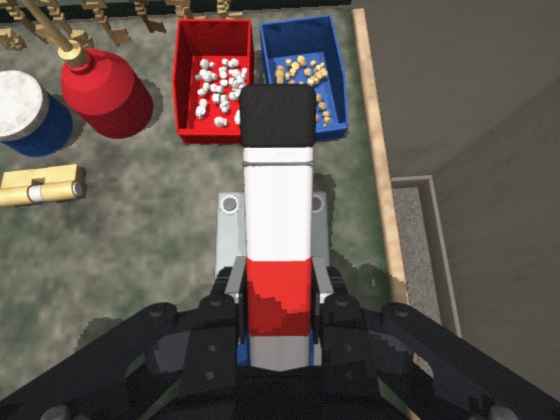

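View pics/side4.png

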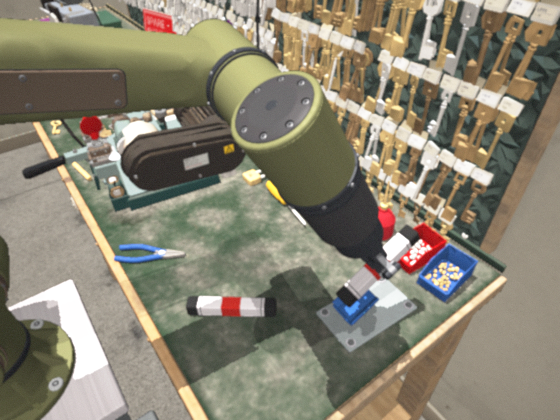

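>>> play_rows --deltas '[{"slide": [-0.002,0.001,0.01],"rot": [-0.004,-0.001,0],"fingers": -1},{"slide": [-0.002,0.001,0.01],"rot": [-0.004,-0.001,0],"fingers": -1},{"slide": [-0.001,0.001,0.01],"rot": [-0.004,-0.001,0],"fingers": -1},{"slide": [0,0,0],"rot": [0,0,0],"fingers": -1}]'

```text
clock: 12.05
eef_pos: [0.6051, -0.2663, 0.1066]
ee_rot: [-2.631, -0.001, -1.63]
force: [-0.7, 0.6, -2.7]
opening: 0.0269
```

```bash
python3 -c "
from seat import *
where();plan([(tcp(92,0,20),RT,3)])
"
```

```text
bar centre in channel mm [101.1   2.4  41.8] rot err deg [-0.28  0.03  0.22] F chan [-2.   0.5 -2. ] torque [ 0.11  1.82 -0.02] t 12.05 open 0.0269
[0.001, 0.003, 0.007] [-0.002, 0.0, 0.001]
[0.001, 0.003, 0.007] [-0.002, 0.0, 0.001]
[0.001, 0.003, 0.007] [-0.002, 0.0, 0.001]
--
```

>>> play_rows --deltas '[{"slide": [0.001,0.003,0.005],"rot": [-0.002,0,0.002],"fingers": -1},{"slide": [0.001,0.003,0.005],"rot": [-0.002,0,0.002],"fingers": -1},{"slide": [0,0,0],"rot": [0,0,0],"fingers": -1}]'

```text
clock: 12.35
eef_pos: [0.6048, -0.2681, 0.0932]
ee_rot: [-2.636, 0.001, -1.633]
force: [1.2, 0.5, -3.9]
opening: 0.0266
```

```bash
python3 -c "
from seat import *
from h import *
where()
for i in range(4): s=cams.snapshot('side');where()
cv2.imwrite('pics/s5.png',cv2.resize(s['pixels'][210:360,300:480],None,fx=4,fy=4,interpolation=3))
plan([(tcp(91,0,18),RT,2)])
"
```

```text
bar centre in channel mm [94.5  0.7 30.3] rot err deg [0.05 0.05 0.01] F chan [-0.9  0.6 -4. ] torque [0.04 1.75 0.04] t 12.35 open 0.0266
bar centre in channel mm [94.9  0.6 30.7] rot err deg [0.02 0.04 0.02] F chan [-2.8  0.1 -2.7] torque [ 0.08  1.78 -0.02] t 12.4 open 0.0268
bar centre in channel mm [95.4  0.5 31.2] rot err deg [-0.03  0.03  0.03] F chan [-1.6 -0.6 -2.4] torque [ 0.09  1.73 -0.01] t 12.45 open 0.0269
bar centre in channel mm [95.7  0.5 31.5] rot err deg [-0.07  0.02  0.04] F chan [-1.7  0.2 -3. ] torque [ 0.08  1.73 -0.05] t 12.5 open 0.0265
bar centre in channel mm [95.9  0.5 31.6] rot err deg [-0.09  0.02  0.04] F chan [-2.2  0.6 -2.8] torque [ 0.04  1.69 -0.01] t 12.55 open 0.0271
[0.0, 0.002, 0.007] [-0.001, 0.0, 0.0]
[0.0, 0.002, 0.007] [-0.001, 0.0, 0.0]
--
```

View pics/s5.png

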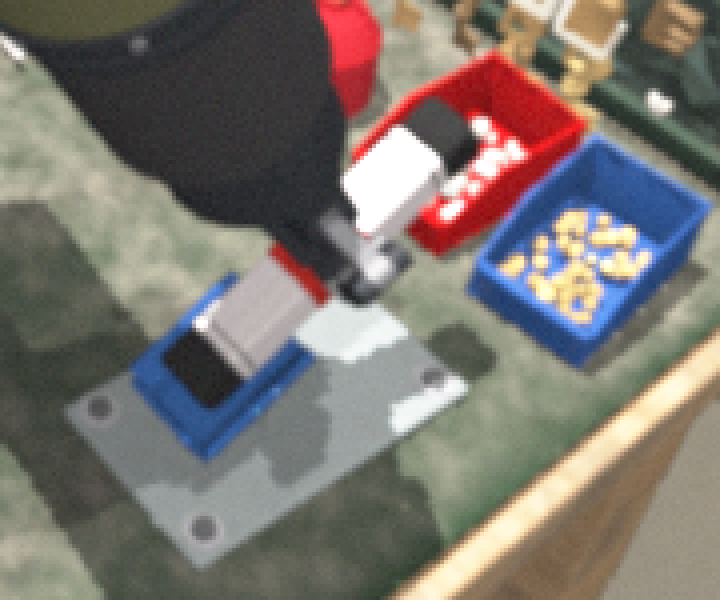

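>>> play_rows --deltas '[{"slide": [0.001,0.001,0.005],"rot": [-0.001,0,0],"fingers": -1},{"slide": [0,0.001,0.004],"rot": [0,0,0],"fingers": -1},{"slide": [0,0,0],"rot": [0,0,0],"fingers": -1}]'

```text
clock: 12.85
eef_pos: [0.6084, -0.2697, 0.0866]
ee_rot: [-2.633, -0.0, -1.633]
force: [-1.0, 0.5, -4.2]
opening: 0.0265
```

```bash
python3 -c "
from seat import *
where()
"
```

```text
bar centre in channel mm [94.6 -0.7 22.7] rot err deg [-0.13  0.01  0.04] F chan [-3.   0.4 -3.2] torque [ 0.1   1.73 -0.03] t 12.85 open 0.0265
```

>>> play_rows --deltas '[{"slide": [-0.001,0.001,0.004],"rot": [-0.001,0,0],"fingers": -1},{"slide": [0,0.001,0.002],"rot": [-0.001,0,0],"fingers": -1},{"slide": [0,0,0],"rot": [0,0,0],"fingers": -1}]'

```text
clock: 13.15
eef_pos: [0.6097, -0.2687, 0.0796]
ee_rot: [-2.636, -0.0, -1.633]
force: [0.3, -0.8, -2.3]
opening: 0.0268
```

```bash
python3 -c "
from seat import *
from h import *
where();cams.snapshot('side');where()
"
```

```text
bar centre in channel mm [92.3  0.4 16. ] rot err deg [0.02 0.01 0.03] F chan [-0.8 -0.7 -2.2] torque [ 0.07  1.75 -0.03] t 13.15 open 0.0268
bar centre in channel mm [92.3  0.4 16.1] rot err deg [0.01 0.01 0.03] F chan [-1.4  0.2 -2.9] torque [0.13 1.77 0.02] t 13.2 open 0.0272
```

>>> play_rows --deltas '[{"slide": [0,0,0.001],"rot": [0,0,0],"fingers": -1},{"slide": [0,0,0.001],"rot": [0,0,0],"fingers": -1},{"slide": [0,0,0.001],"rot": [0,0,0],"fingers": -1}]'

```text
clock: 13.5
eef_pos: [0.6111, -0.2688, 0.078]
ee_rot: [-2.636, -0.001, -1.633]
force: [-10.0, 4.3, 6.1]
opening: 0.0268
```

```bash
python3 -c "
from seat import *
from h import *
where();cams.snapshot('side');where()
"
```

```text
bar centre in channel mm [92.7  0.3 13.9] rot err deg [ 0.02 -0.01  0.05] F chan [-6.   3.6 10.3] torque [1.4  3.47 0.54] t 13.5 open 0.0268
bar centre in channel mm [92.7  0.3 14. ] rot err deg [ 0.03 -0.01  0.05] F chan [-4.1  2.9  6.5] torque [1.07 3.07 0.34] t 13.55 open 0.0267
```

>>> play_rows --deltas '[{"slide": [-0.001,0.001,-0.001],"rot": [0,0,0],"fingers": -1},{"slide": [0,0.002,0],"rot": [0,0,0],"fingers": -1},{"slide": [0,0.002,0],"rot": [0,0,0],"fingers": -1}]'

```text
clock: 13.85
eef_pos: [0.6065, -0.2676, 0.0772]
ee_rot: [-2.635, -0.001, -1.633]
force: [-0.3, 0.1, -3.7]
opening: 0.0271
```

```bash
python3 -c "
from seat import *
from h import *
where();cams.snapshot('side');where()
"
```

```text
bar centre in channel mm [88.2  1.3 15.4] rot err deg [-0.05 -0.02  0.06] F chan [-2.   0.1 -3.1] torque [ 0.12  1.78 -0.01] t 13.85 open 0.0271
bar centre in channel mm [87.7  1.3 15.3] rot err deg [-0.02 -0.01  0.06] F chan [-3.4  0.5 -3.5] torque [ 0.06  1.78 -0.03] t 13.9 open 0.0269
```

Free again. Slide down-slope to the stop in small steps.

>>> play_rows --deltas '[{"slide": [0,0.0015,0],"rot": [0,0,0],"fingers": -1},{"slide": [0,0.001,0],"rot": [0,0,0],"fingers": -1},{"slide": [0,0.001,0],"rot": [0,0,0],"fingers": -1}]'

```text
clock: 14.2
eef_pos: [0.6027, -0.2673, 0.0745]
ee_rot: [-2.635, -0.0, -1.633]
force: [0.8, 0.8, -3.1]
opening: 0.0268
```

```bash
python3 -c "
from seat import *
from h import *
where();cams.snapshot('side');where()
"
```

```text
bar centre in channel mm [83.6  1.4 14.9] rot err deg [ 0.   -0.    0.05] F chan [-0.9  0.9 -3.1] torque [ 0.15  1.74 -0.05] t 14.2 open 0.0268
bar centre in channel mm [83.3  1.3 14.9] rot err deg [ 0.02 -0.    0.04] F chan [-1.5 -0.3 -2.4] torque [0.15 1.73 0.05] t 14.25 open 0.027
```

>>> play_rows --deltas '[{"slide": [0,0.001,0],"rot": [0,0,0],"fingers": -1},{"slide": [0,0.001,0],"rot": [0,0,0],"fingers": -1}]'

```text
clock: 14.45
eef_pos: [0.6018, -0.2672, 0.0744]
ee_rot: [-2.633, -0.001, -1.633]
force: [3.8, 0.3, -3.0]
opening: 0.0267
```

```bash
python3 -c "
from seat import *
from h import *
where();s=cams.snapshot('side');where()
cv2.imwrite('pics/s6.png',cv2.resize(s['pixels'][210:360,300:480],None,fx=4,fy=4,interpolation=3))
"
```

```text
bar centre in channel mm [82.7  1.3 15.3] rot err deg [-0.15 -0.02  0.06] F chan [ 1.9  0.6 -4.4] torque [ 0.12  0.52 -0.04] t 14.45 open 0.0267
bar centre in channel mm [82.7  1.3 15.3] rot err deg [-0.16 -0.02  0.07] F chan [ 1.   0.1 -3.3] torque [ 0.02  0.64 -0.05] t 14.5 open 0.0264
```

View pics/s6.png

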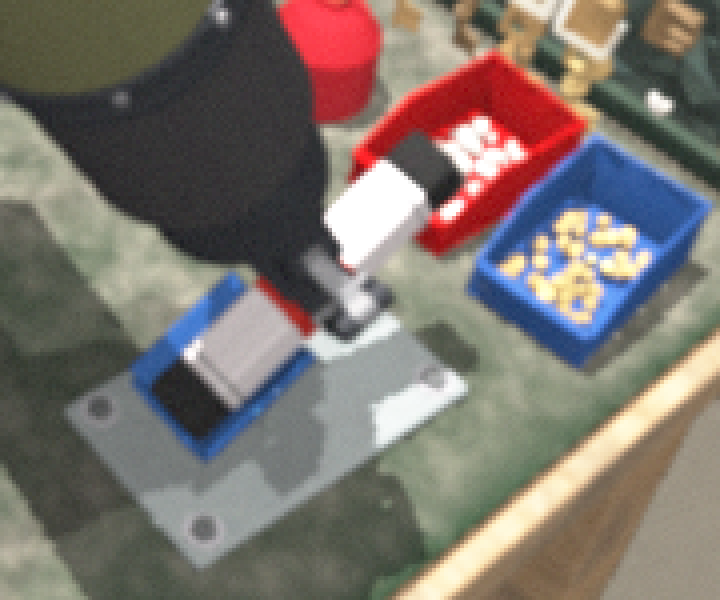

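>>> play_rows --deltas '[{"slide": [0.0005,0,0.001],"rot": [0,0,0],"fingers": -1},{"slide": [0,0,0.001],"rot": [0,0,0],"fingers": -1}]'

```text
clock: 14.7
eef_pos: [0.6025, -0.2677, 0.0734]
ee_rot: [-2.633, -0.001, -1.633]
force: [-8.4, 3.9, 7.3]
opening: 0.0267
```

```bash
python3 -c "
from seat import *
from h import *
where();s=cams.snapshot('side');where()
"
```

```text
bar centre in channel mm [82.9  0.9 14.1] rot err deg [-0.13 -0.01  0.07] F chan [-4.1  3.4 10.6] torque [1.48 3.07 0.62] t 14.7 open 0.0267
bar centre in channel mm [82.9  0.9 14.2] rot err deg [-0.11 -0.01  0.07] F chan [-2.7  2.9  5.6] torque [1.04 2.5  0.38] t 14.75 open 0.0269
```

>>> play_rows --deltas '[{"slide": [0,0.001,-0.0002],"rot": [0,0,0],"fingers": -1},{"slide": [0,0,0],"rot": [0,0,0],"fingers": -1}]'

```text
clock: 14.95
eef_pos: [0.6019, -0.2677, 0.0741]
ee_rot: [-2.632, -0.001, -1.633]
force: [0.0, 0.5, -1.4]
opening: 0.0269
```

```bash
python3 -c "
from seat import *
from h import *
where();s=cams.snapshot('side');where();s=cams.snapshot('side');where()
"
```

```text
bar centre in channel mm [82.7  0.9 15. ] rot err deg [-0.2  -0.03  0.08] F chan [-0.7  0.5 -1.2] torque [0.29 1.73 0.06] t 14.95 open 0.0269
bar centre in channel mm [82.7  0.8 14.9] rot err deg [-0.19 -0.03  0.08] F chan [-0.6  1.3 -0.8] torque [0.3  1.45 0.03] t 15.0 open 0.0266
bar centre in channel mm [82.7  0.8 14.9] rot err deg [-0.2  -0.03  0.08] F chan [-1.2  1.  -0.5] torque [0.38 1.42 0.04] t 15.05 open 0.0267
```

>>> play_rows --deltas '[{"slide": [0,0,0],"rot": [0,0,0],"fingers": -0.2},{"slide": [0,0,0],"rot": [0,0,0],"fingers": -0.1},{"slide": [0,0,0],"rot": [0,0,0],"fingers": 0.1},{"slide": [0,0,0],"rot": [0,0,0],"fingers": 0.3},{"slide": [0,0,0],"rot": [0,0,0],"fingers": 0.3}]'

```text
clock: 15.55
eef_pos: [0.6026, -0.2685, 0.0751]
ee_rot: [-2.63, -0.003, -1.632]
force: [0.3, 0.6, -0.7]
opening: 0.055
```

```bash
python3 -c "
from seat import *
from h import *
where();s=cams.snapshot('side');where()
cv2.imwrite('pics/s7.png',cv2.resize(s['pixels'][210:360,300:480],None,fx=4,fy=4,interpolation=3))
cv2.imwrite('pics/w7.png',cams.snapshot('wrist')['pixels'])
"
```

```text
bar centre in channel mm [83.8  0.1 15.5] rot err deg [-0.3  -0.1   0.13] F chan [-0.1  0.6 -0.7] torque [0.08 1.33 0.01] t 15.55 open 0.055
bar centre in channel mm [83.8  0.1 15.5] rot err deg [-0.3  -0.1   0.13] F chan [ 0.3 -0.4 -0.5] torque [ 0.09  1.32 -0.03] t 15.6 open 0.0554
```

View pics/s7.png

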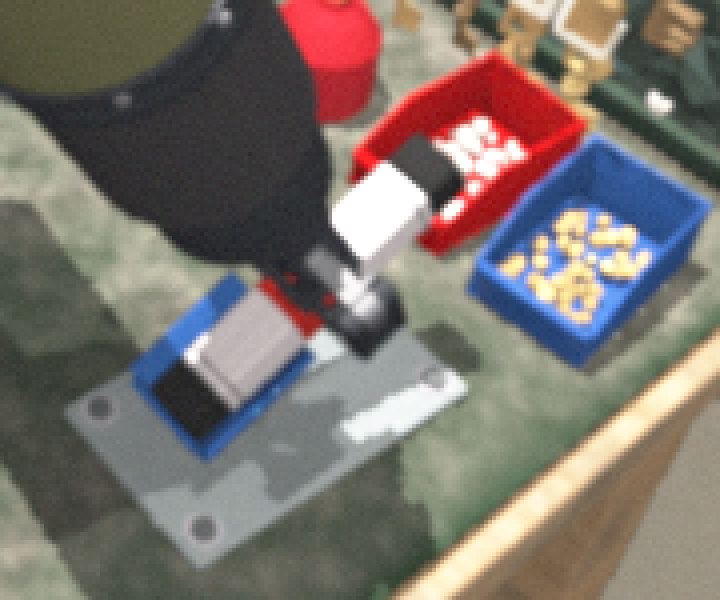

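View pics/w7.png

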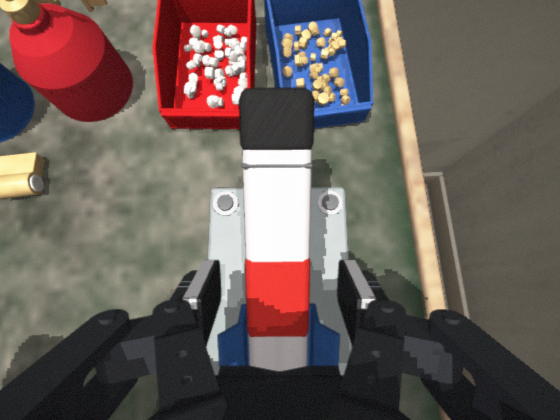

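The bar rests by itself and the fingers stand clear on both sides (gripper pads at columns ~205 and ~350, bar at 245–312). I'm withdrawing square to the slope.

>>> play_rows --deltas '[{"slide": [0,0,-0.005],"rot": [0,0,0],"fingers": 0.3},{"slide": [0,0,-0.015],"rot": [0,0,0],"fingers": 0.3},{"slide": [0,0,-0.02],"rot": [0,0,0],"fingers": 0.3},{"slide": [0,0,-0.03],"rot": [0,0,0],"fingers": 0.3},{"slide": [0,0,-0.03],"rot": [0,0,0],"fingers": 0.3},{"slide": [0,0,-0.03],"rot": [0,0,0],"fingers": 0.3},{"slide": [0,0,-0.03],"rot": [0,0,0],"fingers": 0.3},{"slide": [0,0,0],"rot": [0,0,0],"fingers": 0.3}]'

```text
clock: 16.45
eef_pos: [0.5181, -0.2636, 0.2275]
ee_rot: [-2.626, -0.006, -1.633]
force: [-0.6, 0.6, 0.3]
opening: 0.0554
```

```bash
python3 -c "
from seat import *
from h import *
where();s=cams.snapshot('side')
cv2.imwrite('pics/s8.png',s['pixels'])
w=cams.snapshot('wrist');cv2.imwrite('pics/w8.png',w['pixels'])
# bar top surface & ends in channel frame
for S,c in ((w,'wrist'),(s,'side')):
  m=cams.outline_of(c,'bar_center')
  for r in m:
    v,u=np.nonzero(r['pixels']);P=np.array([world(S,a,b) for a,b in zip(u,v)]);q=(P-O)@C*1000
    k=(abs(q[:,2]-28)<4)&(abs(q[:,1])<25)
    if k.sum()>50: print(c,r['score'],k.sum(),'x',np.percentile(q[k,0],[.5,99.5]).round(1),'y',np.percentile(q[k,1],[1,99]).round(1),'z',np.median(q[k,2]).round(1),'slope',np.polyfit(q[k,0],q[k,2],1).round(4))
  for r in cams.tip_of(c,'bar_center'): print(c,r['xy'],r['score'],((onplane(S,*r['xy'],.0814)-O)@C*1000).round(1))
"
```

```text
bar centre in channel mm [ 83.6  -0.3 189.8] rot err deg [-0.52 -0.25  0.2 ] F chan [-0.4  0.5  0.6] torque [ 0.09  1.25 -0.03] t 16.45 open 0.0554
wrist 0.88 4839 x [  3.9 169.4] y [-10.1  16. ] z 27.6 slope [-5.20000e-03  2.80495e+01]
wrist [278.4, 200.6] 0.92 [83.   1.6 15. ]
side 0.67 1377 x [  1.9 168.6] y [-14.5  12.1] z 27.6 slope [-4.90000e-03  2.80208e+01]
side [229.7, 307.3] 0.77 [-132.3   94.9  134.4]
side [376.5, 278.6] 0.76 [87.9  4.5 12.4]
```

View pics/s8.png

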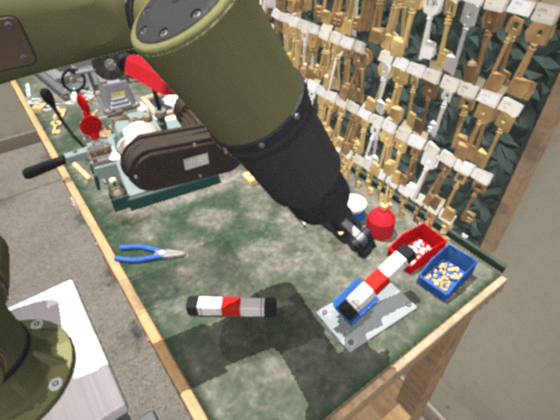

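View pics/w8.png

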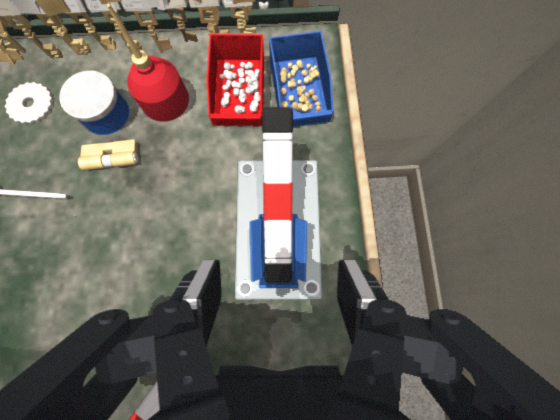

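```bash
python3 -c "
from seat import *
from h import *
w=cams.snapshot('wrist')
cv2.imwrite('pics/w9.png',cv2.resize(w['pixels'][200:310,225:335],None,fx=5,fy=5,interpolation=3))
for v in range(262,296,2): print(v,w['pixels'][v,278],((world(w,278,v)-O)@C*1000).round(1))
where()
"
```

```text
262 [42 44 43] [20.9  3.  27.4]
264 [38 35 36] [19.8  3.  29.6]
266 [39 42 42] [17.2  3.  28.6]
268 [40 39 42] [15.1  3.  28.7]
270 [39 41 39] [12.8  3.  28.3]
272 [37 38 39] [11.  3. 29.]
274 [37 40 40] [ 8.6  3.  28.5]
276 [37 36 38] [ 6.7  3.  29. ]
278 [37 35 36] [ 4.3  3.  28.7]
280 [50 37 26] [ 0.1  3.  24.9]
282 [87 55 30] [ 0.1  3.  28.9]
284 [116  70  43] [-1.  3. 31.]
286 [108  94  88] [-24.8   3.   -8. ]
288 [111 113 108] [-27.5   3.   -8.3]
290 [114 115 111] [-28.7   3.   -6.1]
292 [118 116 113] [-30.4   3.   -4.6]
294 [209 212 203] [-32.3   3.   -3.6]
bar centre in channel mm [ 79.2   0.8 181.8] rot err deg [ 0.15 -0.06  0.13] F chan [ 0.1 -0.1  0.4] torque [ 0.06  1.32 -0.03] t 16.8 open 0.0555
```

View pics/w9.png

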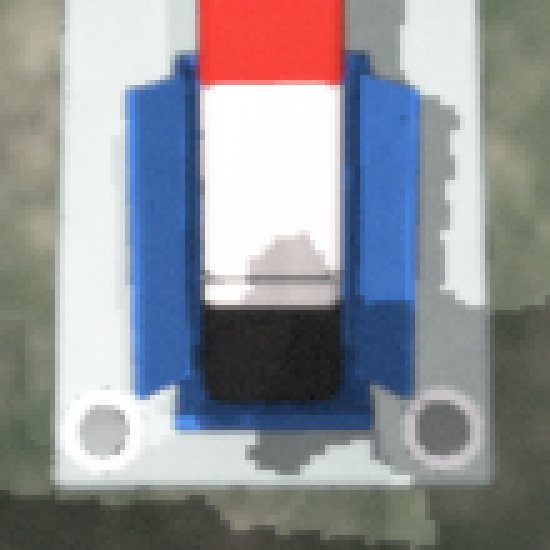

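```bash
python3 -c "
from seat import *
from h import *
for c in ('wrist','side'):
  w=cams.snapshot(c)
  hsv=cv2.cvtColor(w['pixels'],cv2.COLOR_BGR2HSV)
  m=((hsv[...,0]<8)|(hsv[...,0]>172))&(hsv[...,1]>150)&(hsv[...,2]>80)
  v,u=np.nonzero(m);q=np.array([(world(w,a,b)-O)@C*1000 for a,b in zip(u,v)])
  k=(abs(q[:,2]-28)<4)&(abs(q[:,1])<16)&(abs(q[:,0]-85)<40);print(c,k.sum(),np.percentile(q[k,0],[1,99]).round(1))
  if c=='wrist':
    for v in range(104,122,1): print(v,w['pixels'][v,278],((world(w,278,v)-O)@C*1000).round(1))
"
```

```text
wrist 1043 [ 68.8 101.9]
104 [60 62 62] [166.7   3.1  27. ]
105 [63 62 66] [165.8   3.1  28. ]
106 [61 62 63] [165.1   3.1  26.9]
107 [62 62 64] [164.2   3.1  28.4]
108 [64 63 64] [163.4   3.1  28.3]
109 [61 64 65] [162.6   3.1  28.1]
110 [63 63 65] [161.8   3.1  27.8]
111 [58 60 62] [161.    3.1  27.1]
112 [59 61 61] [160.2   3.1  28.5]
113 [62 64 65] [159.4   3.1  28.6]
114 [60 61 62] [158.6   3.1  29.3]
115 [64 62 62] [157.8   3.1  25.7]
116 [58 57 60] [156.9   3.1  27.9]
117 [60 59 62] [156.1   3.1  27.5]
118 [60 59 63] [155.3   3.1  27.6]
119 [64 61 67] [154.5   3.1  26.9]
120 [59 61 64] [153.7   3.1  28.4]
121 [61 62 63] [152.9   3.1  28.2]
side 253 [70.2 99.8]
```

```bash
python3 -c "
from h import *
print(get_obs()['clock'],order.hand_in())"
```

```text
the job is handed in; nothing more can be done
16.9 None
```

The bar is in the blue rest with its heavy end down against the foot stop, and it stayed there by itself after I let go. I handed the job in at about 17 s; no verdict is reported.

- **Choosing and weighing:** I took the bar farthest to the robot's left, gripped it at the red band and lifted it level. The force reading was −3.15 N, and the mean wrist moment about x was −0.144 N m, so the heavy end was the +y end. A single reading after turning the bar (−0.16 N m about y) agreed.
- **Placing:** I lowered the bar until the force showed it on the channel floor. I then slid it down the slope until it met the stop, released it and backed off square to the slope.
- **Last checks:**
  - The red band's middle is 85.0 to 85.3 mm up the channel; the seat is at 85 mm.
  - The bar's top lies at 27.6 mm and parallel to the slope.
  - The gripper is clear by about 160 mm, with near-zero force.
  - The other things looked unmoved in the last pictures.
- **Disagreements:** The cameras differed by 2 to 5 mm across the channel, so I used the held bar to correct the wrist camera. In the close crop, the top edge of the bar's lower cap looks about 3 mm from the stop. I put that down to the cap's rounded edge, since the stop contact and the red band position both say the bar is seated.

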